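# Roll a lamp-stem tube into the V-block and up to its stop

### The job

Roll the loose steel tube along the bench by pushing its side with the fingers, up the ramp of the timber V-block so that it drops into the V, then push it gently endways along the V until its end rests against the steel stop plate. Only push: do not grip, drag, lift or carry the tube, do not push it hard, and leave the tub, the tile and the screwdriver alone. Finish with the hand clear of everything.

Things in the scene. Friction and masses are not known exactly. Their poses are not given: they have to be found in the camera images.
- tube_center (a point): Centre of the loose plain steel tube: smooth oiled round bar, 40 mm diameter, 140 long, about 0.3 kg (friction about 0.1 on everything). Its x axis runs along the tube (either end may count as +x); z starts upward; y and z turn as it rolls. It starts beside one of the two ramps of the V-block, with its length within 0.2 rad of the V's; it is then 20 to 34 mm (along the V) short of its final place, and rolls very easily.
- vblock: Fixed timber block, 120 mm long, with a 90 degree V along its x axis; origin on the bench under the V's middle. V bottom: y = 0, 2 mm above the bench; lips 18 mm high at y = +-16 mm, whence straight ramps come down to the bench at y = +-88 mm. A tube lying in the V has its centre 30 mm above the bench, and drops about 8 mm in from the lip. The -x end of the V is open.
- stop_face (a point): Point on the face of the upright steel stop plate (6 mm thick, 60 wide, 62 high) across the +x end of the V: at the block's x = +60 mm, y = 0, 30 mm up; axes as the block's. Its foot reaches 35 mm farther in x. The tube ends with its +x-side end against this face, its centre 70 mm before it; its other end then overhangs the timber by 20 mm.
- tub: Bystander: round black plastic tub with white tiles standing in it, 100 mm across at the rim, 85 mm high (tiles to about 115 mm), loose, standing beyond the other ramp of the V-block. Origin under its centre.
- tile: Bystander: flat white ceramic tile with one round end, about 98 x 26 x 6 mm, lying loose on the far part of the bench. Origin under its middle.
- screwdriver: Bystander: loose screwdriver, about 200 mm long, lying on the far part of the bench. Origin under it; handle towards its -x.
There are look-alikes about, which are no part of the job. Of the things like the part that bears tube_center, leave any that is purple; of the rest the smaller one is meant.

How it is judged (in metres and radians):
On the way, in this order (a step that is already met when the one before it is completed fails the run):
1. the tube has rolled, turning about half over or more (angle between tube_center's own z axis and vertical above 2.4 rad), for 0.02 s.
2. the tube lies in the V (y of tube_center in the frame of vblock between -0.005 and 0.005 m and z of tube_center in the frame of vblock between 0.026 and 0.034 m and angle between the x axis of tube_center and the x axis of vblock, either way round below 0.06 rad), for 0.2 s.
At the end, for the whole second after the job is handed in: The tube lies at rest in the V (centre within 4 mm of the V's middle and about 30 mm above the bench, in line within 0.05 rad), its end within 4 mm of the stop plate (y of tube_center in the frame of vblock between -0.004 and 0.004 m and z of tube_center in the frame of vblock between 0.027 and 0.034 m and angle between the x axis of tube_center and the x axis of vblock, either way round below 0.05 rad and x of tube_center in the frame of vblock between -0.0145 and -0.006 m and linear speed of tube below 0.01 m/s and angular speed of tube below 0.1 rad/s); the robot touches nothing.
It fails at once if the tube is lifted off the bench away from the block (height (world z) of tube_center above 0.03 m and (y of tube_center in the frame of vblock below -0.115 m or y of tube_center in the frame of vblock above 0.115 m)).
It fails at once if the tube is lifted clear of the ramp or the V (height (world z) of tube_center above 0.053 m or (height (world z) of tube_center above 0.046 m and (y of tube_center in the frame of vblock below -0.06 m or y of tube_center in the frame of vblock above 0.06 m))).
It fails at once if the tube is tipped up (angle between tube_center's own x axis and vertical below 1.2 rad).
It fails at once if the tube is squeezed or pushed hard (over 60 N) (contact force between the fingers and tube above 60 N).
It fails at once if the tub, the tile or the screwdriver is moved or tipped (distance of any of tub, tile, screwdriver from where it was at the start of the episode above 0.015 m or angle between tub's own z axis and vertical above 0.2 rad).
It also fails if it takes over 61 s, if anything falls off the work surface, if the arm or the gripper's body presses on something with over 40 N, if the wrist force passes 120 N, or if a joint passes its speed limit or range.

### The arm

A 6-joint arm with a two-finger parallel gripper is mounted at the origin on the work surface. World frame = base frame: x ahead of the robot, y to its left, z up, the work surface at z = 0. Lengths are in mm, angles in rad, forces in N, time in s.
With the tool pointing down it reaches from about 275 to 825 mm from the base axis. Payload 4.9 kg.
Tool frame: the origin (TCP) lies at the very end of the fingers, on their centre line; the grasp point (between the pads) lies 19 mm behind it; x points along the fingers, y is the direction in which the jaws open and shut, and the axes are right-handed (so a half turn about x gives the same grasp; the last joint's range is limited). The gripper opens to 85 mm and grips with 20 to 120 N. Pads are 22 mm wide; open, the fingers measure 114 mm over their backs; the gripper's body (76 mm by 85 mm) begins 54 mm behind the grasp point. The pads swing forward as they close: fully open they stand 13 mm farther back than shut.
Start: joints at [1.169, 0.326, -0.193, 1.052, 0, 1.437], TCP at [145.529, 530.415, 231.281] pointing down, gripper open.
Joint ranges: [-2.65, 2.65], [-0.97, 1.79], [-1.3, 1.35], [-1.93, 2.1], [-1.47, 1.37], [-3.14, 3.14]. Speed limits (rad/s): [2.57, 2.57, 3.14, 3.14, 3.14, 3.14].

### API

Orientations are given as a 3x3 rotation matrix whose columns are the frame's x, y, z axes.
In Python, from plant import monitor, cams, job gives the robot as it stands.
- The arm moves only by the shell command python3 -m crank 'ROWS' [OPENING] [FORCE]. ROWS is text: rows parted by semicolons, each of 4 numbers parted by spaces: the shift along the tool's x, y, z in m, then the turn about the tool's x in rad. In form: x y z spin; .... A call has 1 to 8 rows; each row shifts and turns the commanded pose from where the row before left it, along the tool's axes as they then stand; what a row does not reach is not made up. A row lasts 1/12 s, in which the tool goes at most 41.7 mm and 7.16 degrees, less where a joint would pass 70% of its speed; a pose out of reach is approached as far as the arm can. A call with a gripper value outside its range is refused whole. OPENING is the opening in per cent of the stroke, from 0 (shut) to 100 (fully open), set as the call begins (- or left out, the last holds). The fingers move at their own pace and stop on an object; FORCE is the grip in N (left out, the last holds). Time passes only in rows, so rows that do not move let the fingers close. It gives the time, the measured TCP pose, the force and the opening at its end, in the units of the state.
- monitor.get_state(): the state, without advancing time (a new reading comes with each control period).
- cams.read_camera(name): name is "scene" or "top"; returns a dict with "image" (384x512x3 uint8, blue, green, red), "fx", "fy", "cx", "cy" (pixels), "extrinsics" (4x4, takes a point from camera to world coordinates). Camera axes: x right, y up, looking along -z (the intrinsics and any distortion apply to the point x, -y, -z); pixel columns grow to the right and rows downward; lengths in mm; the calibration is good to about 2 mm. A picture is of the moment at which its call begins. There is no depth.
- job.sign_off(): hands the job in, once; it reports no verdict.
The state is a dict: "t": time; "qpos": joint angles; "qd": joint speeds; "joint_efforts": joint torques, N m; "position": TCP position; "orientation": TCP orientation; "wrist_force": force on the tool from outside, world axes, zero at the start; "moment": the same for the moment, N m; "finger_gap": finger opening in mm.
Only numpy, scipy, OpenCV 4.12 (cv2) and the standard library are available. Lean on these libraries where they do the work, as an engineer would, in place of code of your own. Each camera call takes 0.05 s, during which the arm holds its last target.

## Working session

There is one attempt and no reset: what is moved stays moved. The work goes in short steps, Python scripts to look and compute and a shell command to move; the robot and the scene stay as the last step left them, time stands still between calls to the robot, and variables do not carry over. Pictures are saved under pics/ and viewed, and the job is handed in when it is done.

```bash
mkdir -p pics; ls
python3 - <<'E'
from plant import monitor, cams, job
import cv2, numpy as np
s=monitor.get_state()
for k,v in s.items(): print(k,np.round(v,3).tolist())
for n in("scene","top"):
    c=cams.read_camera(n); cv2.imwrite(f"pics/{n}0.png",c["image"])
    print(n,c["fx"],c["fy"],c["cx"],c["cy"],[k for k in c]);print(np.round(c["extrinsics"],3).tolist())
E
```

```text
pics
t 0.0
qpos [1.169, 0.327, -0.194, 1.052, 0.0, 1.437]
qd [0.001, -0.0, 0.001, -0.002, 0.0, -0.002]
joint_efforts [0.0, -44.34, 26.244, 0.015, -0.0, -0.0]
position [145.291, 529.851, 230.488]
orientation [[-0.001, 0.265, 0.964], [-0.002, 0.964, -0.265], [-1.0, -0.002, -0.0]]
wrist_force [1.087, 0.148, 0.201]
moment [-0.07, -0.039, -0.012]
finger_gap 85.531
scene 453.31108840562734 453.31108840562734 255.62846102667444 192.29294811934673 ['image', 'fx', 'fy', 'cx', 'cy', 'extrinsics']
[[-0.884, -0.37, 0.284, 919.752], [0.467, -0.703, 0.537, 739.444], [0.001, 0.608, 0.794, 994.022], [0.0, 0.0, 0.0, 1.0]]
top 410.8733832604257 410.8733832604257 250.46451844944136 189.78638283176028 ['image', 'fx', 'fy', 'cx', 'cy', 'extrinsics']
[[-0.027, 0.979, -0.202, 355.586], [-1.0, -0.027, 0.003, 99.513], [-0.002, 0.202, 0.979, 1056.491], [0.0, 0.0, 0.0, 1.0]]
```

View pics/scene0.png

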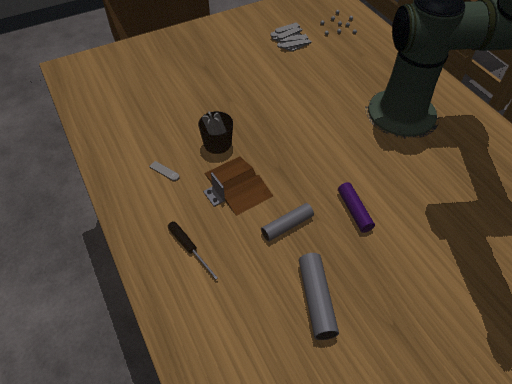

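View pics/top0.png

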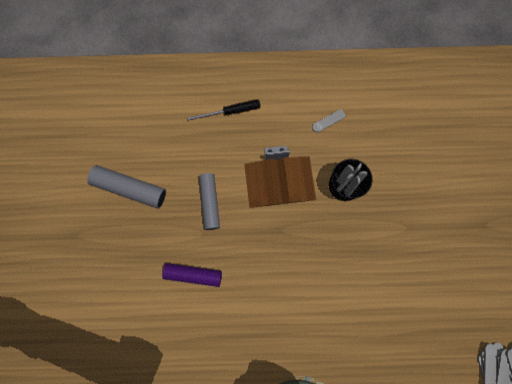

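```bash
cat > h.py <<'E'
import numpy as np,cv2
from plant import monitor,cams,job
def px(c,p):
    E=c["extrinsics"];q=E[:3,:3].T@(np.asarray(p,float)-E[:3,3])
    return np.array([c["cx"]+c["fx"]*q[0]/-q[2],c["cy"]-c["fy"]*q[1]/-q[2]])
def ray(c,uv,z):
    E=c["extrinsics"];d=E[:3,:3]@np.array([(uv[0]-c["cx"])/c["fx"],-(uv[1]-c["cy"])/c["fy"],-1.])
    o=E[:3,3];return o+d*(z-o[2])/d[2]
def crop(c,x0,y0,x1,y1,f,name):
    cv2.imwrite(name,cv2.resize(c["image"][y0:y1,x0:x1],None,fx=f,fy=f,interpolation=cv2.INTER_CUBIC))
E
python3 - <<'E'
from h import *
c=cams.read_camera("top");crop(c,180,130,330,240,5,"pics/t1.png")
c=cams.read_camera("scene");crop(c,190,140,330,250,5,"pics/s1.png")
E
```

```text
(no output)
```

View pics/t1.png

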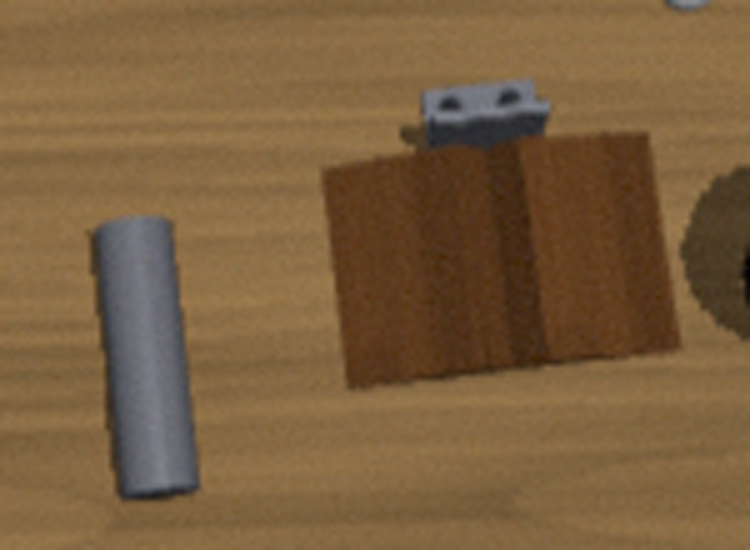

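View pics/s1.png

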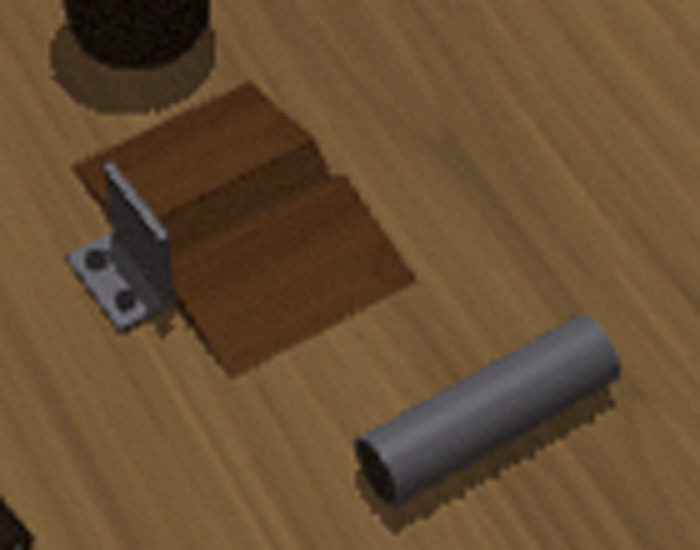

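```bash
cat >> h.py <<'E'
def tubemask(c,win):
    im=c["image"];h=cv2.cvtColor(im,cv2.COLOR_BGR2HSV)
    x0,y0,x1,y1=win
    b=im[...,0].astype(int);r=im[...,2].astype(int)
    m=((b>=r+3)&(h[...,2]>60)).astype(np.uint8);w=np.zeros_like(m);w[y0:y1,x0:x1]=1
    m=m*w
    n,l,s,_=cv2.connectedComponentsWithStats(m)
    if n<2: return None
    k=1+np.argmax(s[1:,4]);return (l==k).astype(np.uint8)
E
cat > m.py <<'E'
from h import *
ct=cams.read_camera("top");cs=cams.read_camera("scene")
f=lambda p,x0,y0:((p[0]+.5)/5-.5+x0,(p[1]+.5)/5-.5+y0)
T=[ray(ct,f(p,180,130),0)[:2] for p in[(323,170),(347,388),(680,348),(650,133)]]
S=[ray(cs,f(p,190,140),0)[:2] for p in[(233,377),(415,277),(252,83),(75,168)]]
T=np.array(T);S=np.array(S);print(T.round(1).tolist(),S.round(1).tolist())
for P in(T,S):
    print([round(float(np.linalg.norm(P[i]-P[(i+1)%4])),1) for i in range(4)],P.mean(0).round(1))
    d=P[0]+P[3]-P[1]-P[2];e=P[0]+P[1]-P[2]-P[3];print("yawx",np.arctan2(d[1],d[0]),"yawy-90",np.arctan2(-e[0],e[1]))
for c,w in((ct,(180,150,240,245)),(cs,(250,195,325,250))):
    m=tubemask(c,w);cn=max(cv2.findContours(m,0,1)[0],key=len)
    r=cv2.minAreaRect(cn);b=cv2.boxPoints(r);print(m.sum(),b.round(1).tolist())
    (cx,cy),(a,bb),_=r
    e=[b[(i+1)%4]-b[i] for i in(0,1)];L=max(e,key=np.linalg.norm)
    ce=ray(c,(cx,cy),20);p=ray(c,np.array([cx,cy])-L/2,20);q=ray(c,np.array([cx,cy])+L/2,20)
    d=p-q;d=d if d[0]>0 else -d
    print("tube",ce.round(1),p.round(1),q.round(1),np.linalg.norm(p-q),"yaw",np.arctan2(d[1],d[0]))
E
python3 m.py
```

```text
[[645.3, 110.8], [527.5, 101.1], [543.9, -73.4], [660.9, -64.2]] [[645.1, 110.5], [527.0, 97.3], [542.2, -72.3], [660.7, -61.2]]
[118.1, 175.2, 117.3, 175.7] [594.4  18.6]
yawx 0.08009769426126738 yawy-90 0.09146706526754922
[118.8, 170.3, 119.0, 172.3] [593.8  18.6]
yawx 0.10203191144942332 yawy-90 0.08997500192218948
776 [[198.89999389648438, 174.60000610351562], [213.3000030517578, 173.1999969482422], [218.6999969482422, 227.10000610351562], [204.3000030517578, 228.60000610351562]]
tube [543.5 203.6  20. ] [614.8 210.2  20. ] [474.  197.2  20. ] 141.413678344709 yaw 0.09161388997407198
277 [[262.20001220703125, 225.39999389648438], [307.8999938964844, 201.89999389648438], [312.0, 210.0], [266.29998779296875, 233.5]]
tube [537.6 192.3  20. ] [607.2 196.3  20. ] [465.2 188.   20. ] 142.2668172848565 yaw 0.05836971434855443
```

The top view shows the tube at about (209,200), the V-block at (280,181) with the stop on its +x side, and the tub at (350,180). Both views put the block at about (594, 18.6) with yaw 0.09. The tube is at about (543, 203), which leaves it 24 mm short of its final place, within the stated 20–34 mm. Next I'll move above the far side of the tube and turn so the jaws run along it.

```bash
python3 -m crank '0 -.01 .0283 0;0 -.01 .0283 0;0 -.01 .0283 0;0 -.01 .0283 0;0 -.01 .0283 0;0 -.01 .0283 0;0 -.01 .0283 0;0 -.01 .0283 0' 45 20
python3 -m crank '0 -.01 .0283 0;0 -.01 .0283 0;0 -.01 .0283 0;0 -.01 .0283 0;0 -.01 .0283 0;0 -.01 .0283 0;0 -.01 .0283 0;0 -.01 .0283 0'
python3 -m crank '0 0 0 .12;0 0 0 .12;0 0 0 .12;0 0 0 .12;0 0 0 .12;0 0 0 .12;0 0 0 .12;0 0 0 .12'
python3 -m crank '0 0 0 .12;0 0 0 .12;0 0 0 .012;0 0 0 0'
python3 - <<'E'
from h import *
s=monitor.get_state();print(s["t"],s["position"],s["orientation"],s["qpos"])
c=cams.read_camera("top");cv2.imwrite("pics/t2.png",c["image"]);c=cams.read_camera("scene");cv2.imwrite("pics/s2.png",c["image"])
E
```

```text
t: 0.97
position: [343.7, 392.3, 231.3]
orientation: [[0.0, 0.265, 0.964], [0.0, 0.964, -0.265], [-1.0, 0.0, 0.0]]
wrist_force: [-0.2, 0.2, -0.3]
finger_gap: 38.5
t: 1.63
position: [540.9, 255.2, 231.2]
orientation: [[-0.0, 0.265, 0.964], [0.0, 0.964, -0.265], [-1.0, 0.0, -0.0]]
wrist_force: [0.1, 0.9, 0.4]
finger_gap: 38.1
t: 2.3
position: [539.8, 256.3, 231.1]
orientation: [[-0.0, 0.944, 0.331], [-0.0, 0.331, -0.944], [-1.0, -0.0, -0.0]]
wrist_force: [0.4, 0.4, 0.3]
finger_gap: 38.6
t: 2.63
position: [539.8, 256.2, 231.2]
orientation: [[-0.0, 0.996, 0.093], [-0.0, 0.093, -0.996], [-1.0, -0.0, 0.0]]
wrist_force: [0.5, 0.5, -0.4]
finger_gap: 38.5
2.6333 [539.79210502 256.24763015 231.17476671] [[-2.22856548e-04  9.95649652e-01  9.31757486e-02]
 [-8.17125688e-05  9.31757325e-02 -9.95649675e-01]
 [-9.99999972e-01 -2.29500680e-04  6.05922686e-05]] [ 3.19731975e-01  4.14923204e-01 -6.10678500e-02  1.09504252e+00
 -7.52483444e-06  1.79721721e+00]
```

```bash
python3 -m crank '.022 0 0 0;.022 0 0 0;.022 0 0 0;.022 0 0 0;.022 0 0 0;.022 0 0 0;.022 0 0 0;0 0 0 0'
python3 -m crank '.02 0 -.002 0;.016 0 -.002 0;.01 0 0 0;0 0 0 0'
python3 - <<'E'
from h import *
ct=cams.read_camera("top");crop(ct,130,110,330,250,4,"pics/t3.png");cs=cams.read_camera("scene");crop(cs,230,120,400,245,4,"pics/s3.png")
p=monitor.get_state()["position"];print(px(ct,p),px(cs,p))
E
```

```text
t: 3.4
position: [536.7, 255.2, 73.0]
orientation: [[-0.007, 0.996, 0.092], [-0.002, 0.092, -0.996], [-1.0, -0.007, 0.002]]
wrist_force: [-0.8, -0.4, -1.0]
finger_gap: 38.7
t: 3.73
position: [538.3, 259.9, 30.1]
orientation: [[-0.003, 0.996, 0.092], [-0.001, 0.092, -0.996], [-1.0, -0.003, 0.001]]
wrist_force: [-0.8, -0.7, -0.7]
finger_gap: 38.3
[185.9195338  202.07231516] [300.35812761 235.34644748]
```

View pics/t3.png

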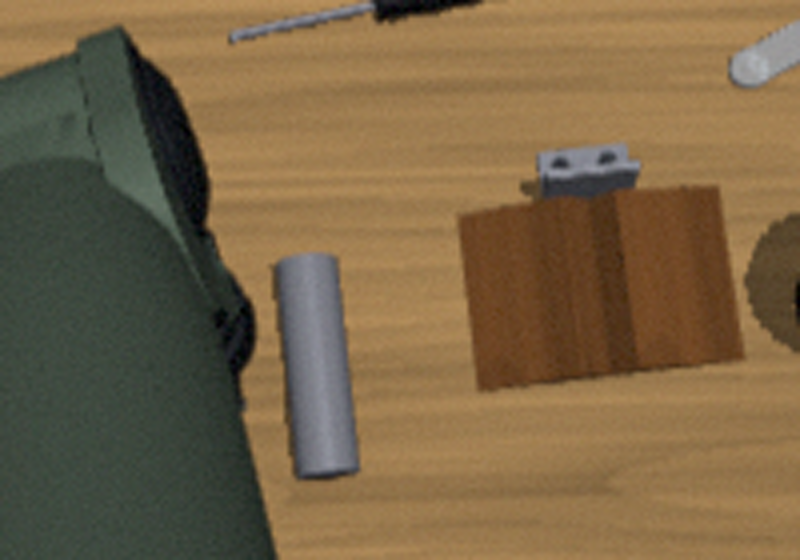

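View pics/s3.png

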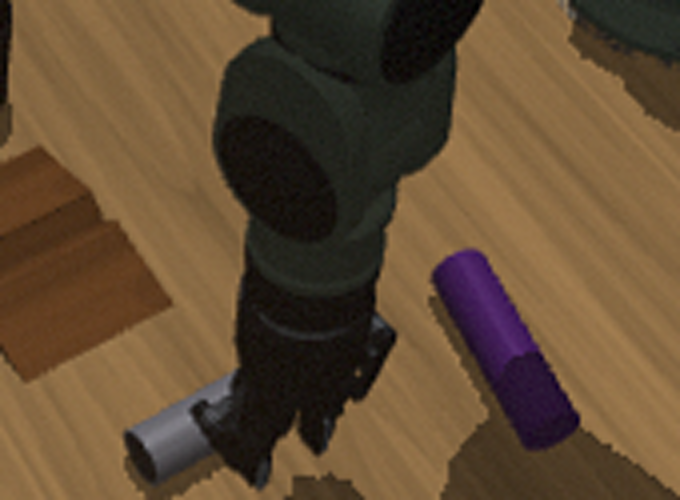

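The scene view shows both fingertips at about (294,240) and (309,233), level with the projected TCP, and behind the tube. Next: descend and start rolling.

```bash
python3 -m crank '.006 0 0 0;.006 0 0 0;.006 0 0 0;0 0 .004 0;0 0 .005 0;0 0 .005 0;0 0 .005 0;0 0 .005 0'
python3 -m crank '0 0 .004 0;0 0 .004 0;0 0 .004 0;0 0 .004 0;0 0 .004 0;0 0 .004 0;0 0 .004 0;0 0 .004 0'
python3 - <<'E'
from h import *
ct=cams.read_camera("top");crop(ct,130,110,330,250,4,"pics/t4.png");cs=cams.read_camera("scene");crop(cs,190,120,390,255,4,"pics/s4.png")
p=monitor.get_state()["position"];print(p)
E
```

```text
t: 4.5
position: [542.0, 235.7, 13.5]
orientation: [[0.0, 0.996, 0.091], [0.0, 0.091, -0.996], [-1.0, 0.0, -0.0]]
wrist_force: [0.5, -0.3, 0.6]
finger_gap: 38.5
t: 5.17
position: [544.6, 204.1, 13.3]
orientation: [[-0.0, 0.996, 0.091], [-0.0, 0.091, -0.996], [-1.0, -0.0, 0.0]]
wrist_force: [-0.1, -0.9, -0.2]
finger_gap: 38.5
[544.61976673 203.85635609  13.24418544]
```

View pics/t4.png

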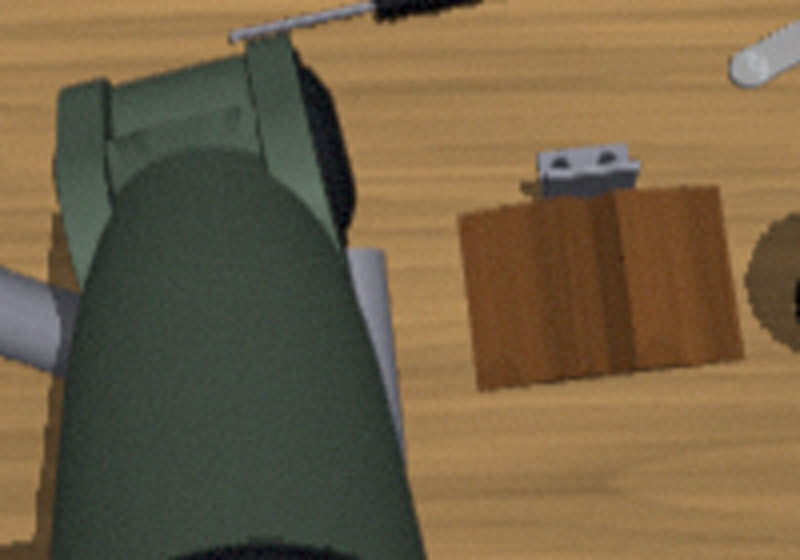

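View pics/s4.png

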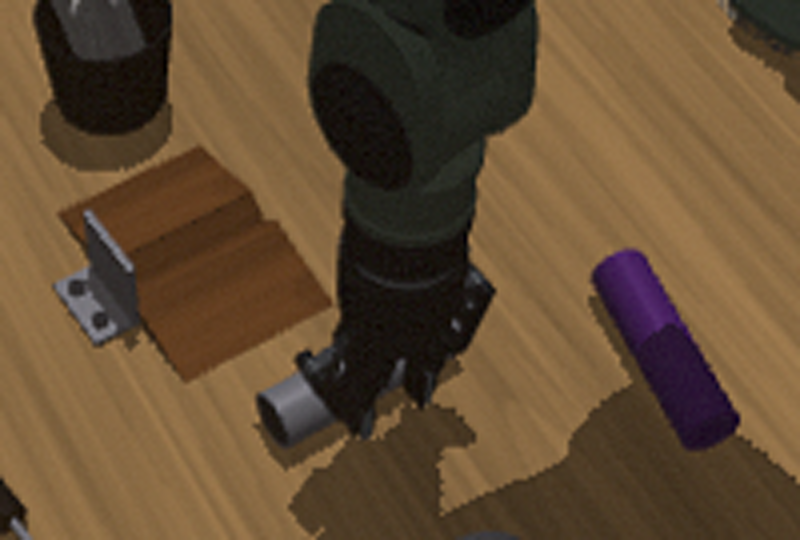

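The scene view shows the tube in front of the fingers, aligned and moving towards the ramp. I'll keep pushing and raise the tool with the slope.

```bash
python3 -m crank '0 0 .005 0;0 0 .005 0;0 0 .005 0;0 0 .005 0;0 0 .005 0;0 0 .005 0;0 0 .005 0;0 0 .005 0'
python3 -m crank '0 0 .005 0;0 0 .005 0;0 0 .005 0;0 0 .005 0;-.001 0 .005 0;-.001 0 .005 0;-.001 0 .005 0;-.001 0 .005 0'
python3 - <<'E'
from h import *
cs=cams.read_camera("scene");crop(cs,190,120,390,255,4,"pics/s5.png")
s=monitor.get_state();p=s["position"];print(p,s["wrist_force"]);print((p[0]-594.3)*.996+(p[1]-18.6)*.09,(p[1]-18.6)*.996-.09*(p[0]-594.3))
E
```

```text
t: 5.93
position: [548.3, 164.1, 13.3]
orientation: [[-0.0, 0.996, 0.091], [-0.0, 0.091, -0.996], [-1.0, -0.0, 0.0]]
wrist_force: [0.1, -0.2, 0.2]
finger_gap: 38.0
t: 6.6
position: [552.0, 124.8, 17.5]
orientation: [[0.0, 0.996, 0.091], [0.001, 0.091, -0.996], [-1.0, 0.0, -0.001]]
wrist_force: [0.5, 0.9, 0.6]
finger_gap: 38.3
[552.20964786 123.63965288  17.66303298] [ 0.3561899  -0.52215602  0.48972208]
-32.46842197338191 108.40762595943944
```

View pics/s5.png

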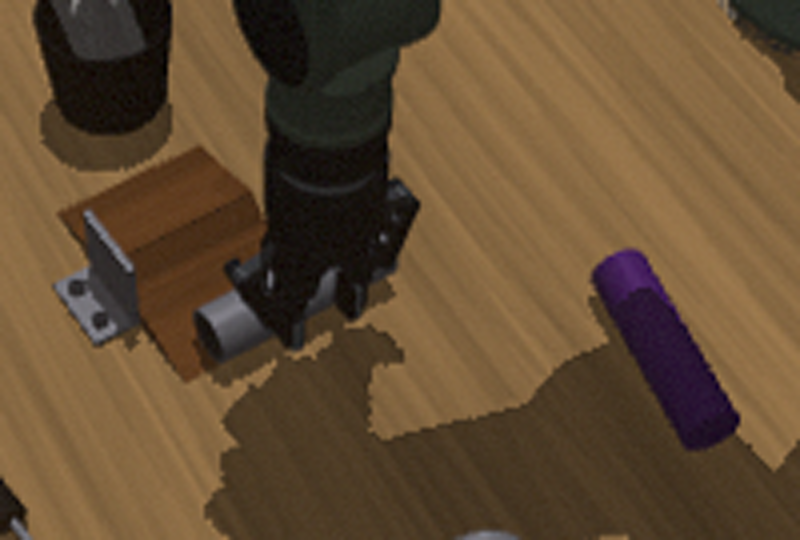

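The tube is on the ramp, in line with the V, and in front of the fingers.

```bash
python3 -m crank '-.001 0 .005 0;-.001 0 .005 0;-.001 0 .005 0;-.001 0 .005 0;-.001 0 .005 0;-.001 0 .005 0;-.001 0 .005 0;-.001 0 .005 0'
python3 - <<'E'
from h import *
cs=cams.read_camera("scene");crop(cs,190,120,390,255,4,"pics/s6.png")
s=monitor.get_state();p=s["position"];print(p,s["wrist_force"]);print((p[0]-594.3)*.996+(p[1]-18.6)*.09,(p[1]-18.6)*.996-.09*(p[0]-594.3))
E
```

```text
t: 7.32
position: [555.5, 84.5, 25.4]
orientation: [[-0.0, 0.996, 0.091], [0.0, 0.091, -0.996], [-1.0, -0.0, -0.0]]
wrist_force: [-0.4, 1.8, 0.3]
finger_gap: 38.3
[555.8146369   83.39453379  25.54767021] [ 0.16290814 -0.70763383  0.41672924]
-32.499913609761364 67.99903833384066
```

View pics/s6.png

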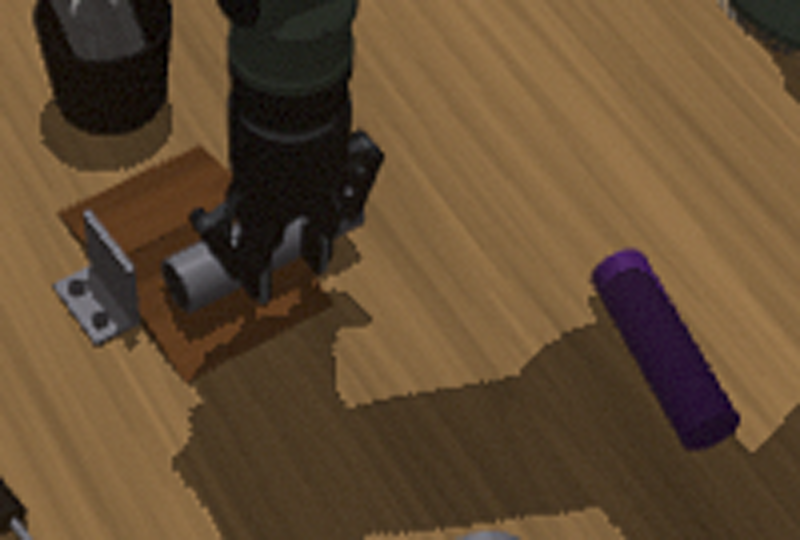

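```bash
python3 -m crank '-.0005 0 .003 0;-.0005 0 .003 0;-.0005 0 .003 0;-.0005 0 .003 0;-.0005 0 .003 0;-.0005 0 .003 0;-.0005 0 .003 0;0 0 .002 0'
python3 - <<'E'
from h import *
cs=cams.read_camera("scene");crop(cs,190,120,390,255,4,"pics/s7.png")
s=monitor.get_state();p=s["position"];print(p,s["wrist_force"]);print((p[0]-594.3)*.996+(p[1]-18.6)*.09,(p[1]-18.6)*.996-.09*(p[0]-594.3))
E
```

```text
t: 8.03
position: [557.7, 61.3, 28.8]
orientation: [[0.0, 0.996, 0.091], [-0.001, 0.091, -0.996], [-1.0, 0.0, 0.001]]
wrist_force: [0.5, 0.3, 0.1]
finger_gap: 38.4
[557.73035631  61.0221058   28.81891389] [ 0.36443117  0.21060354 -0.14388415]
-32.605375596434584 45.54368531418067
```

View pics/s7.png

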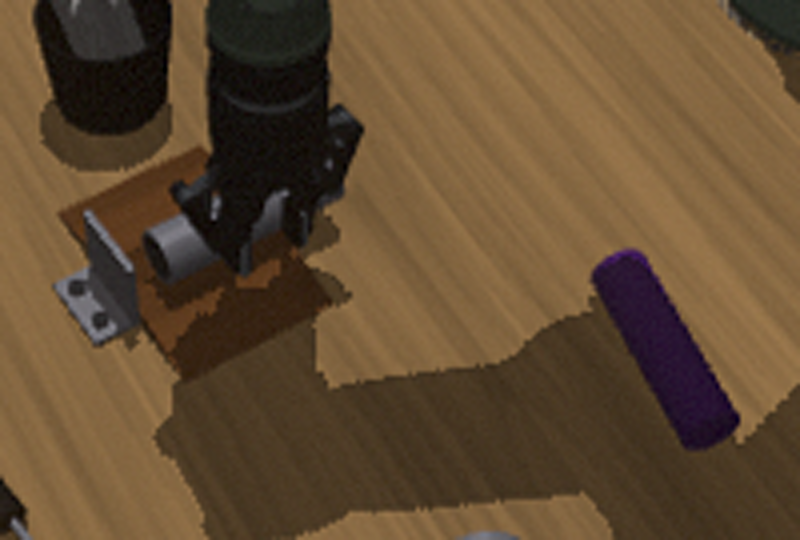

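```bash
cat >> h.py <<'E'
YB=.091
def b2w(x,y,z): c,s=np.cos(YB),np.sin(YB);return np.array([594.3+c*x-s*y,18.6+s*x+c*y,z])
def w2b(p): c,s=np.cos(YB),np.sin(YB);d=p[0]-594.3,p[1]-18.6;return c*d[0]+s*d[1],-s*d[0]+c*d[1]
E
python3 - <<'E'
from h import *
cs=cams.read_camera("scene");crop(cs,190,120,390,255,4,"pics/s8.png")
for y,z in((0,30),(16,38),(20,37)): print(y,(px(cs,b2w(37,y,z))-[190,120])*4)
E
```

```text
0 [144.00107842 252.09295123]
16 [155.58306162 260.27858148]
20 [158.7208307 265.1234457]
```

View pics/s8.png

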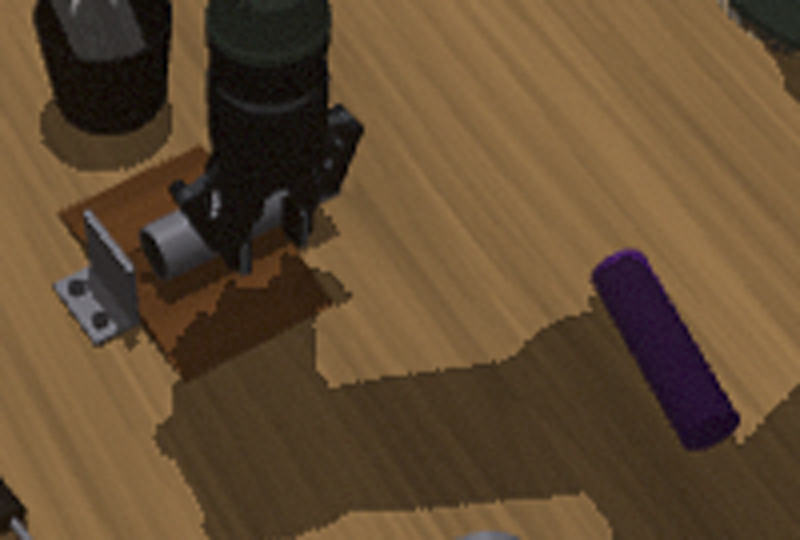

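```bash
python3 -m crank '0 0 .0015 0;0 0 .0015 0;0 0 .0015 0;0 0 .0015 0;0 0 .0015 0;0 0 .0005 0;0 0 0 0;0 0 0 0'
python3 - <<'E'
from h import *
cs=cams.read_camera("scene");crop(cs,190,120,390,255,4,"pics/s9.png")
s=monitor.get_state();print(w2b(s["position"]))
E
```

```text
t: 8.8
position: [558.3, 54.1, 28.8]
orientation: [[-0.0, 0.996, 0.091], [0.0, 0.091, -0.996], [-1.0, -0.0, -0.0]]
wrist_force: [-0.1, 0.3, 0.3]
finger_gap: 38.7
(np.float64(-32.64453844095394), np.float64(38.72278511791961))
```

View pics/s9.png

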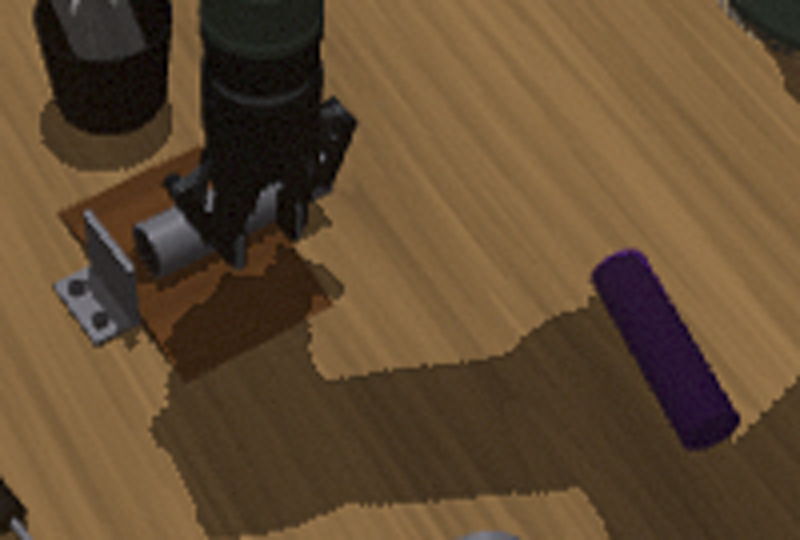

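```bash
python3 -m crank '0 0 .001 0;0 0 .001 0;0 0 .001 0;0 0 0 0;0 0 -.006 0;0 0 -.01 0;-.01 0 -.014 0;-.02 0 -.02 0'
python3 -m crank '-.025 0 -.02 0;-.025 -.02 -.02 0;-.025 -.03 0 0;-.015 -.03 0 0;0 -.03 0 0;0 -.03 0 0;0 -.01 0 0;0 0 0 0' 0
python3 - <<'E'
from h import *
ct=cams.read_camera("top");crop(ct,180,110,330,250,4,"pics/t10.png");cs=cams.read_camera("scene");crop(cs,190,120,390,255,4,"pics/s10.png")
s=monitor.get_state();print(s["position"],w2b(s["position"]))
E
```

```text
t: 9.52
position: [551.9, 101.3, 57.0]
orientation: [[-0.005, 0.996, 0.089], [-0.0, 0.089, -0.996], [-1.0, -0.005, -0.0]]
wrist_force: [0.2, 0.4, -0.3]
finger_gap: 38.5
t: 10.18
position: [397.9, 127.7, 148.8]
orientation: [[-0.002, 0.996, 0.092], [0.0, 0.092, -0.996], [-1.0, -0.002, -0.0]]
wrist_force: [0.4, 0.4, -0.6]
finger_gap: 0.1
[401.9663895  127.74405044 149.24809557] (np.float64(-181.61939628273473), np.float64(126.17066365096613))
```

View pics/t10.png

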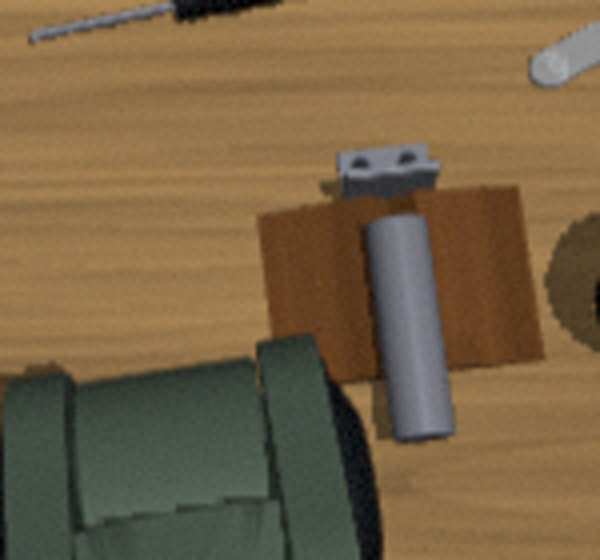

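View pics/s10.png

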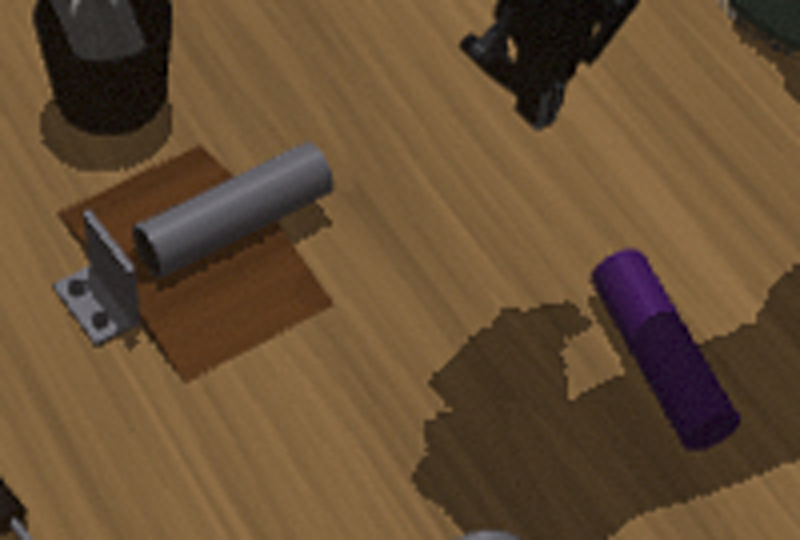

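```bash
cat > m2.py <<'E'
from h import *
c=cams.read_camera("top");m=tubemask(c,(262,161,300,225));
cn=max(cv2.findContours(m,0,1)[0],key=len);r=cv2.minAreaRect(cn);b=cv2.boxPoints(r)
e=[b[(i+1)%4]-b[i] for i in(0,1)];L=max(e,key=np.linalg.norm);C=np.array(r[0]);print(m.sum(),b.round(1).tolist())
P=[ray(c,C+k*L/2,30) for k in(-1,0,1)]
print("top b",[np.round(w2b(p),1).tolist() for p in P],np.linalg.norm(P[0]-P[2]))
c=cams.read_camera("scene");crop(c,190,120,390,255,4,"pics/sm%d.png"%(monitor.get_state()["t"]*100))
m=tubemask(c,(215,150,285,192))
if m is not None:
    cn=max(cv2.findContours(m,0,1)[0],key=len);r=cv2.minAreaRect(cn);print("scene",m.sum(),cv2.boxPoints(r).round(1).tolist())
for x in(-104,-80,36,60): print(x,px(c,b2w(x,0,30)).round(1),(px(c,b2w(x,0,30))-[190,120])*4)
s=monitor.get_state();print(s["t"],s["position"],np.round(w2b(s["position"]),1),s["wrist_force"])
E
python3 m2.py
```

```text
795 [[271.20001220703125, 164.89999389648438], [285.70001220703125, 163.0], [293.1000061035156, 217.6999969482422], [278.6000061035156, 219.6999969482422]]
top b [[39.5, -0.2], [-33.1, -0.1], [-103.8, 0.0]] 143.38992264871422
scene 298 [[223.60000610351562, 175.0], [268.20001220703125, 154.60000610351562], [272.0, 163.0], [227.39999389648438, 183.39999389648438]]
-104 [269.  161.8] [315.80946729 167.05428774]
-80 [261.9 165.3] [287.45845714 181.08696698]
36 [226.3 182.9] [145.2654889 251.4671158]
60 [218.7 186.6] [114.73057392 266.58074545]
10.3833 [402.737794   127.53269034 149.04608965] [-180.9  125.9] [0.68973528 0.31190746 0.15610589]
```

The tube lies in the V: y ≈ 0, x ≈ -33.5 mm, with its -x end at -104. Next: bring the shut fingers behind the open end.

```bash
python3 -m crank '0 .005 .018 0;0 .005 .018 0;0 .005 .018 0;0 .005 .018 0;0 .005 .018 0;0 .005 .018 0;0 .004 .018 0;0 0 0 0' 0
python3 -m crank '.02 0 0 0;.02 0 0 0;.02 0 0 0;.02 0 0 0;.02 0 0 0;.015 0 0 0;.01 0 0 0;.002 0 0 0'
python3 m2.py
```

```text
t: 11.05
position: [449.2, 2.0, 148.7]
orientation: [[0.002, 0.996, 0.087], [-0.001, 0.087, -0.996], [-1.0, 0.002, 0.002]]
wrist_force: [0.5, 0.4, -0.2]
finger_gap: 0.2
t: 11.72
position: [445.5, 5.3, 19.8]
orientation: [[-0.003, 0.996, 0.091], [0.001, 0.091, -0.996], [-1.0, -0.003, -0.001]]
wrist_force: [-0.2, 0.7, -0.8]
finger_gap: 0.1
342 [[271.29998779296875, 164.60000610351562], [285.70001220703125, 163.0], [289.5, 197.5], [275.1000061035156, 199.10000610351562]]
top b [[39.8, -0.3], [-6.0, 0.8], [-51.1, 1.9]] 90.95426790774026
scene 289 [[224.0, 176.0], [266.6000061035156, 155.1999969482422], [270.3999938964844, 163.0], [227.8000030517578, 183.8000030517578]]
-104 [269.  161.8] [315.80946729 167.05428774]
-80 [261.9 165.3] [287.45845714 181.08696698]
36 [226.3 182.9] [145.2654889 251.4671158]
60 [218.7 186.6] [114.73057392 266.58074545]
11.8167 [446.37974884   5.09645305  21.2120984 ] [-148.5   -0. ] [0.24275656 0.0608232  0.92421574]
```

```bash
ls -t pics | head -1
```

```text
sm1181.png
```

View pics/sm1181.png

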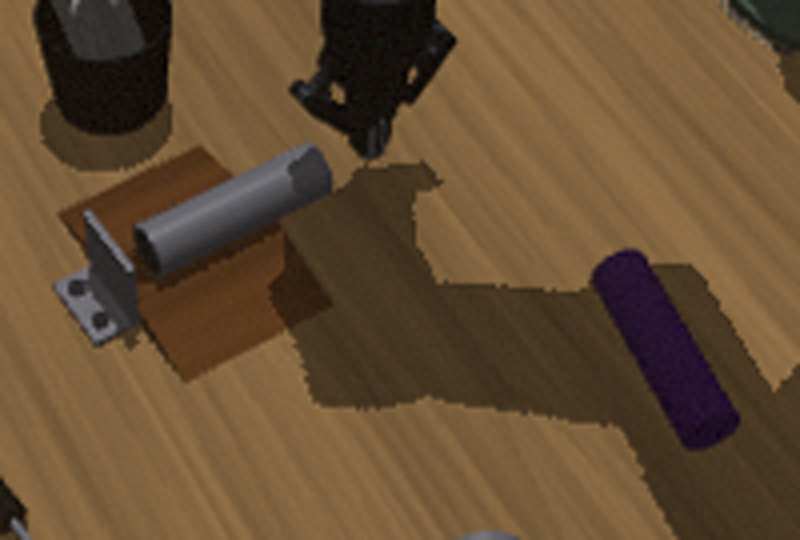

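The scene view shows the shut fingertip at (372,155), about 35 mm behind the tube's end at (318,168), and clear of it. I'll raise the tip slightly and advance.

```bash
python3 -m crank '-.006 .004 0 0;0 .004 0 0;0 .004 0 0;0 .004 0 0;0 .003 0 0;0 .003 0 0;0 .003 0 0;0 0 0 0'
python3 -m crank '0 .002 0 0;0 .002 0 0;0 .002 0 0;0 .002 0 0;0 .002 0 0;0 .002 0 0;0 .002 0 0;0 0 0 0'
python3 m2.py;  ls -t pics | head -1
```

```text
t: 12.48
position: [472.0, 7.0, 27.8]
orientation: [[0.001, 0.996, 0.091], [-0.0, 0.091, -0.996], [-1.0, 0.001, 0.0]]
wrist_force: [-1.0, 0.4, -0.4]
finger_gap: -0.0
t: 13.15
position: [485.7, 8.3, 27.8]
orientation: [[0.0, 0.996, 0.091], [0.0, 0.091, -0.996], [-1.0, 0.0, -0.0]]
wrist_force: [-0.2, -0.1, -0.3]
finger_gap: 0.1
47 [[267.70001220703125, 171.8000030517578], [273.1000061035156, 159.0], [278.3999938964844, 161.10000610351562], [273.0, 174.0]]
top b [[18.3, 23.6], [34.5, 14.5], [50.7, 5.4]] 37.08894006484973
scene 224 [[221.60000610351562, 177.1999969482422], [259.79998779296875, 158.60000610351562], [263.8999938964844, 166.89999389648438], [225.60000610351562, 185.5]]
-104 [269.  161.8] [315.80946729 167.05428774]
-80 [261.9 165.3] [287.45845714 181.08696698]
36 [226.3 182.9] [145.2654889 251.4671158]
60 [218.7 186.6] [114.73057392 266.58074545]
13.25 [485.62413128   8.3299526   27.8292688 ] [-109.2   -0.4] [-0.46396085 -0.0222226   0.03977468]
sm1325.png
```

View pics/sm1325.png

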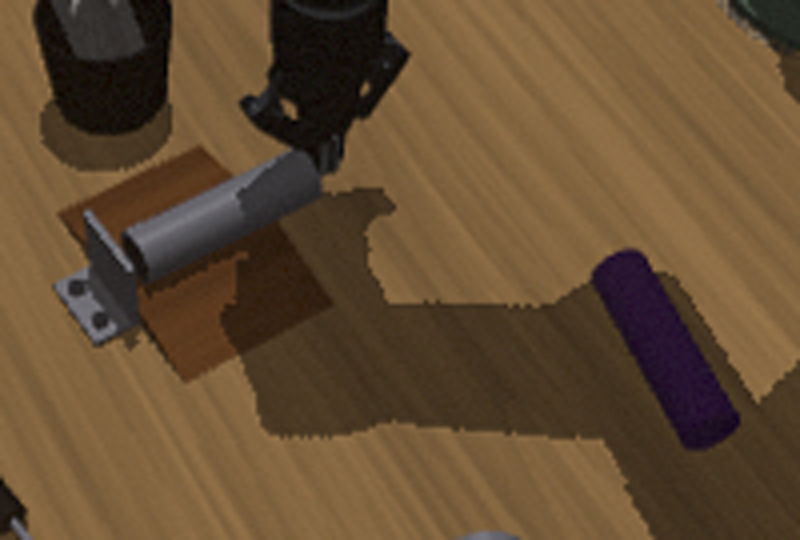

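The tube slid about 9 mm and about 15 mm remains; the fingertip offset is about 14 mm. I'll continue slowly.

```bash
python3 -m crank '0 .002 0 0;0 .002 0 0;0 .002 0 0;0 .002 0 0;0 .002 0 0;0 .001 0 0;0 0 0 0'
python3 m2.py | tail -1;  ls -t pics | head -1
```

```text
t: 13.83
position: [496.6, 9.4, 27.8]
orientation: [[0.001, 0.996, 0.091], [0.0, 0.091, -0.996], [-1.0, 0.001, -0.0]]
wrist_force: [-0.3, -0.5, -0.4]
finger_gap: -0.0
13.9333 [496.65037016   9.31602155  27.88085997] [-98.1  -0.4] [-0.61948838 -0.22980476  0.03310018]
sm1393.png
```

```bash
python3 -m crank '0 .001 0 0;0 .001 0 0;0 0 0 0;0 0 0 0'
python3 -m crank '0 .0007 0 0;0 0 0 0;0 0 0 0'
python3 - <<'E'
from h import *
c=cams.read_camera("scene");crop(c,205,140,285,200,9,"pics/s20.png")
c=cams.read_camera("top");crop(c,240,130,320,200,9,"pics/t20.png")
E
```

```text
t: 14.27
position: [498.1, 9.5, 27.8]
orientation: [[-0.0, 0.996, 0.091], [-0.0, 0.091, -0.996], [-1.0, -0.0, 0.0]]
wrist_force: [-0.9, -0.3, 0.8]
finger_gap: -0.1
t: 14.52
position: [498.8, 9.6, 27.8]
orientation: [[-0.0, 0.996, 0.091], [-0.0, 0.091, -0.996], [-1.0, -0.0, -0.0]]
wrist_force: [-1.2, -0.3, -0.2]
finger_gap: 0.3
```

View pics/s20.png

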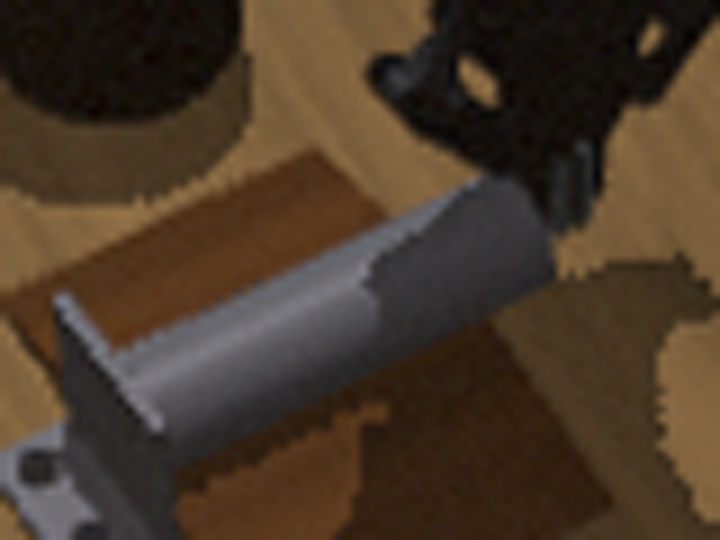

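View pics/t20.png

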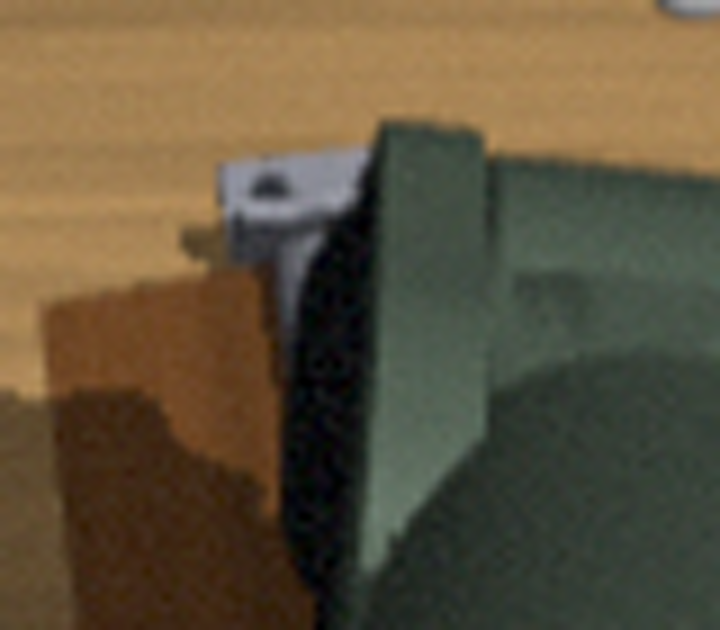

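The tube's near end is now hidden behind the stop plate, so it is close. I'll creep forward on the wrist force.

```bash
for i in 1; do python3 -m crank '0 .0005 0 0;0 .0005 0 0;0 0 0 0;0 0 0 0' | grep -E 'pos|wrist'; done
python3 -m crank '0 .0005 0 0;0 0 0 0;0 0 0 0' | grep -E 'pos|wrist'
python3 - <<'E'
from h import *
import subprocess
s=monitor.get_state();print(w2b(s["position"]),s["wrist_force"],s["moment"])
E
```

```text
position: [499.9, 9.7, 27.8]
wrist_force: [-0.3, 0.2, 0.5]
position: [500.3, 9.7, 27.8]
wrist_force: [0.0, -0.7, -0.8]
(np.float64(-94.37461770936116), np.float64(-0.32266361860514436)) [ 0.01688588 -0.6582144  -0.75573747] [-0.01186382  0.25693783 -0.03126008]
```

```bash
python3 -m crank '0 .0005 0 0;0 .0005 0 0;0 0 0 0;0 0 0 0' | grep -E 'pos|wrist'
python3 -c "
from h import *;s=monitor.get_state();print(w2b(s['position']),s['moment'])"
python3 -m crank '0 .0005 0 0;0 0 0 0;0 0 0 0' | grep -E 'pos|wrist'
python3 - <<'E'
from h import *
s=monitor.get_state();print(w2b(s["position"]),s["wrist_force"],s["moment"])
c=cams.read_camera("scene");crop(c,205,140,285,200,9,"pics/s21.png")
E
```

```text
position: [501.1, 9.8, 27.7]
wrist_force: [-1.7, 0.0, 0.5]
(np.float64(-93.58073363410982), np.float64(-0.31932537818861384)) [-0.04804042  0.30759061 -0.02396539]
position: [501.2, 9.8, 27.6]
wrist_force: [-3.3, -0.6, 1.7]
(np.float64(-93.52701694260352), np.float64(-0.3071213677069764)) [-3.26059043 -0.58477384  1.7019966 ] [-0.09579541  0.72879116  0.00500293]
```

View pics/s21.png

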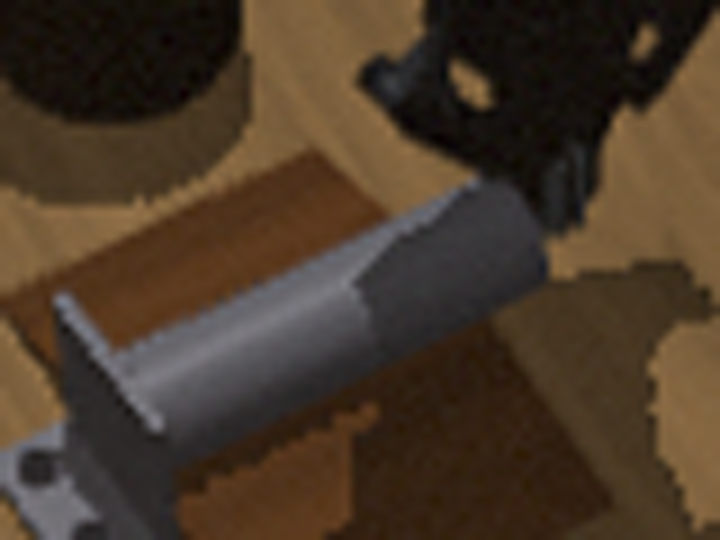

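The TCP has stalled at -93.5 while the wrist force and moment rose (about 3 N), and the near end is at the plate. That fits the tube resting on the stop, so I'll back straight off and away.

```bash
python3 -m crank '0 -.001 0 0;0 -.003 0 0;0 -.008 0 0;0 -.015 0 0;0 -.02 0 0;0 -.02 0 0;-.02 -.01 0 0;-.03 0 0 0'
python3 -m crank '-.03 0 0 0;-.035 0 -.02 0;-.03 0 -.03 0;-.02 0 -.035 0;0 0 -.04 0;0 0 -.04 0;0 0 -.03 0;0 0 0 0'
python3 -m crank '0 0 -.02 0;0 0 0 0;0 0 0 0;0 0 0 0'
python3 m2.py
python3 - <<'E'
from h import *
c=cams.read_camera("scene");cv2.imwrite("pics/s22.png",c["image"]);crop(c,205,140,285,200,9,"pics/s23.png")
c=cams.read_camera("top");crop(c,170,90,370,240,4,"pics/t22.png")
E
```

```text
t: 16.5
position: [419.4, 3.5, 76.0]
orientation: [[-0.008, 0.996, 0.09], [0.001, 0.09, -0.996], [-1.0, -0.008, -0.002]]
wrist_force: [0.8, 0.6, -0.2]
finger_gap: -0.0
t: 17.17
position: [407.0, 201.0, 192.8]
orientation: [[0.002, 0.995, 0.097], [0.003, 0.097, -0.995], [-1.0, 0.002, -0.003]]
wrist_force: [0.6, -1.0, 0.6]
finger_gap: -0.1
t: 17.5
position: [405.6, 215.7, 192.2]
orientation: [[0.0, 0.996, 0.091], [-0.0, 0.091, -0.996], [-1.0, 0.0, 0.0]]
wrist_force: [-0.0, -1.0, 0.7]
finger_gap: -0.2
700 [[270.3999938964844, 161.10000610351562], [284.8999938964844, 159.0], [291.79998779296875, 207.89999389648438], [277.3999938964844, 209.89999389648438]]
top b [[50.1, 0.5], [-15.1, 0.1], [-78.8, -0.3]] 128.94423879468846
scene 311 [[214.3000030517578, 177.3000030517578], [261.29998779296875, 158.3000030517578], [265.70001220703125, 169.3000030517578], [218.8000030517578, 188.3000030517578]]
-104 [269.  161.8] [315.80946729 167.05428774]
-80 [261.9 165.3] [287.45845714 181.08696698]
36 [226.3 182.9] [145.2654889 251.4671158]
60 [218.7 186.6] [114.73057392 266.58074545]
17.6 [405.70859569 215.44926799 192.21159675] [-169.9  213.2] [-0.3151551  -0.15003517 -0.4349375 ]
```

View pics/t22.png

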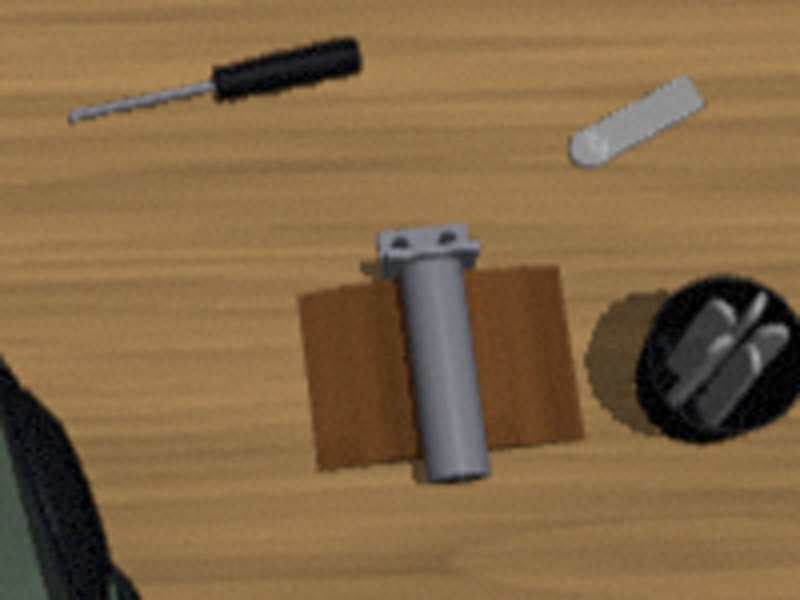

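View pics/s22.png

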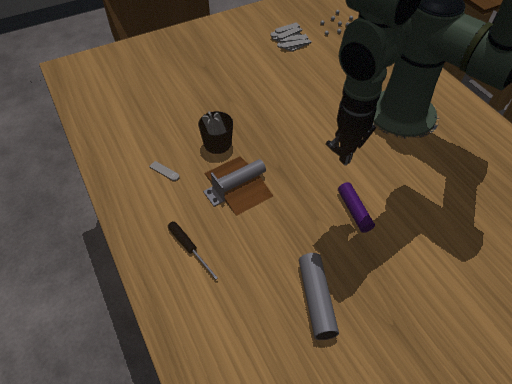

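View pics/s23.png

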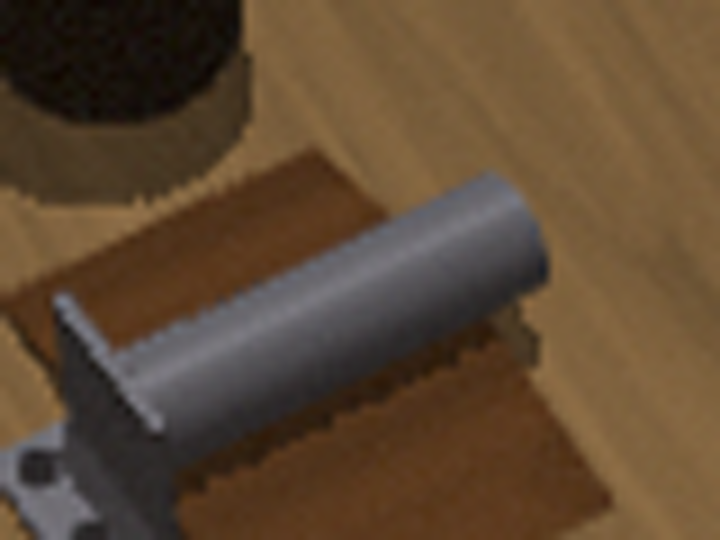

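```bash
python3 -c "
from plant import job;print(job.sign_off())"
```

```text
the job is handed in; nothing more can be done
None
```

I rolled the tube up the ramp with both fingers side-on until it dropped into the V. I then pushed it endways with the shut fingertips until it met the stop, backed the hand off and handed the job in at about 17.6 s. The sign-off gives no verdict.

**What the last checks showed:**
- **Against the stop:** the hand stalled with the force reading about 3 N. The tube's -x end measured -78.8 mm in the block's frame; it should be -80, and the camera calibration is good to about 2 mm.
- **In the V:** the tube is within 0.5 mm of the V's middle and in line within about 0.01 rad. It shows no visible gap at the plate. I did not measure its height separately; that measurement assumed 30 mm.
- **Bystanders:** the tub, tile and screwdriver look undisturbed in the pictures; I did not measure their positions. The hand is well clear at about 190 mm height.

**Checks that were weak or disagreed:**
- The top-view measurement of the tube's centre read x ≈ -15 mm, not -10. The colour mask runs into the stop plate there and gave a length of only 129 mm, so I relied on the free end and the contact instead.
- The scene-view tube mask was partial throughout, so I didn't use it for final numbers.
- I did not measure the roll angle; the tube rolled about 190 mm, well over the half turn required.

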